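# Unlock the condiment caddy and lift it off its counter dock

## Task

In the catering storeroom, the jar caddy is locked onto its dock on the counter and the dock has to be cleared for wiping. Turn the dock's orange-knobbed lever until it points at the green marker and leave it there, then lift the caddy straight up by its handle bar, with all four jars in it, to about 10 cm above the dock. Finish while still holding it there over the dock, steady and level; let nothing tip, and leave the cup stack, the carton and the water bottle alone.

Things in the scene. Friction and masses are not known exactly. Their poses are not given: they have to be found in the camera images.
- dock: Fixed dock: grey seat plate 150 x 170 x 12 mm (x, y, z) with a black ledge 12 mm high around its top; beside it, centred 125 mm to its +y, a white round dial 236 mm across, 8 mm thick. Origin: centre of the seat, at the counter's surface; z up. The caddy stands on the seat, its underside 12 mm up, its axes along the dock's.
- lever_hinge (a point): Point on the lever's vertical axis, 125 mm to the dock's +y from its origin, 70 mm above the counter (the height at which to grip the knob).
- lever (a joint): Lever angle, rad, counter-clockwise from above about lever_hinge. At 0 the knob points along the dock's +y, away from the caddy; growing values swing it towards the dock's -x, stop at 1.75. Below 0.35 (red zone) the keeper blade opposite the knob lies over a steel tab at the caddy's foot and locks it; beyond 0.75 it is clear. Friction 0.12 N m: it stays where it is left.
- lever_knob (a point): Upright orange cylindrical knob on the lever, 22 mm across, standing from 28 mm to 94 mm above the counter, 100 mm from the lever's axis. Point: on the knob's axis, 70 mm above the counter. Its y axis points from the lever's axis out to the knob.
- mark: Fixed green marker strip 14 x 36 x 5 mm on the dial, 82 to 118 mm from the lever's axis; the lever should end straight over it. Origin: on the lever's axis, 8 mm above the counter; its y axis points from there through the middle of the strip. It lies at a lever angle of 0.95 to 1.4, different each time.
- caddy_grip (a point): Middle of the caddy's handle bar: dark wood along the caddy's y, 14 mm thick (x), 16 mm high, 150 mm long; the point is 143 mm above the caddy's underside, straight above its centre of mass. Axes are the caddy's, z up. Caddy: loose open wooden box 130 x 150 x 50 mm, four cells, an upright at each y end; 0.65 kg with its jars, whose lids stay 50 mm below the bar.
- jar0_center (a point): Loose red-lidded glass jar, 48 mm across and 80 mm high, about 70 g, standing in the caddy's cell at -31, -36 mm (x, y) from the caddy's middle. Point: its centre.
- jar1_center (a point): Loose yellow-lidded glass jar, 48 mm across and 80 mm high, about 70 g, standing in the caddy's cell at -31, +36 mm (x, y) from the caddy's middle. Point: its centre.
- jar2_center (a point): Loose blue-lidded glass jar, 48 mm across and 80 mm high, about 70 g, standing in the caddy's cell at +31, -36 mm (x, y) from the caddy's middle. Point: its centre.
- jar3_center (a point): Loose white-lidded glass jar, 48 mm across and 80 mm high, about 70 g, standing in the caddy's cell at +31, +36 mm (x, y) from the caddy's middle. Point: its centre.
- cups_center (a point): Bystander: loose upturned stack of paper cups, 80 mm across the foot, 100 mm high. Point: its centre.
- carton_center (a point): Bystander: loose cardboard carton 90 x 130 x 70 mm. Point: its centre.
- water_center (a point): Bystander: loose water bottle, 66 mm across, 200 mm high. Point: its centre.
Things that resemble listed ones, but are neither listed nor needed, are in the scene too. Of the things that look like the part that bears caddy_grip, the smaller one is meant.

How it is judged:
By the outcome, as a careful person would: the job done as asked, in the order asked, and still so for the second after the job is handed in, while the arm keeps its last pose, push and grip.
It also fails if it takes over 51 s, if anything falls off the work surface, if the arm or the gripper's body presses on something with over 40 N, if the wrist force passes 120 N, or if a joint passes its speed limit or range.

## Robot

A 6-joint arm with a two-finger parallel gripper is mounted at the origin on the work surface. World frame = base frame: x ahead of the robot, y to its left, z up, the work surface at z = 0. Lengths are in m, angles in rad, forces in N, time in s.
With the tool pointing down it reaches from about 0.35 to 0.8 m from the base axis. Payload 7.3 kg.
Tool frame: the origin (TCP) lies between the finger pads; the fingertips stand 25 mm ahead of it and the grasp point (between the pads) lies 6 mm ahead of it (r.tip_extent is the distance from the TCP to the fingertips, in m); z points along the fingers, y is the direction in which the jaws open and shut (so a half turn about z gives the same grasp; the last joint's range is limited). The gripper opens to 85 mm and grips with 20 to 120 N. Pads are 22 mm wide; open, the fingers measure 114 mm over their backs; the gripper's body (76 mm by 85 mm) begins 54 mm behind the grasp point. The pads swing forward as they close: fully open they stand 13 mm farther back than shut.
Start: joints at [0.98, 0.342, 1.524, -0, 1.275, -0.146], TCP at [0.226, 0.474, 0.256] pointing down, gripper open.
Joint ranges: [-2.53, 2.53], [-0.77, 2.02], [0.04, 2.7], [-1, 4.14], [0.28, 2.66], [-3.11, 3.11]. Speed limits (rad/s): [2.57, 2.57, 3.14, 3.14, 3.14, 3.14].

## Interface

Orientations are given as a unit quaternion [x, y, z, w].
In Python, from workcell import r, command_gripper, optics gives the robot as it stands. The module is installed in compiled form; this text tells all that it offers. Calls block until the motion is done:
- r.reach(position, orientation): joint-space move of the TCP to a pose.
- r.move_straight(position, orientation=None, speed=0.15, max_force=None): straight line of the TCP; orientation=None keeps the orientation; speed is the mean speed in m/s. With max_force (N) it stops when the force on the tool has changed by that much, and returns True; else False.
- r.movej(angles): joint-space move.
- command_gripper(opening, force=None): finger opening in m; force is the grip in N (None keeps the last); returns when the fingers have stopped.
- r.hold(seconds).
- r.solve_ik(position, orientation): joint angles nearest the present ones, or None.
- r.read_state(): the state.
- optics.get_image(name): name is "scene" or "top"; returns (picture, depth): 384x512x3 uint8, red, green, blue; 384x512 float32, m along the optical axis (not along the pixel's ray), 0 where there is no reading.
- optics.camera_model(name): a dict with "K" (3x3 intrinsics, pixels), "k1" (the pictures are not rectified: a ray, as slopes to the right and down, at radius r is drawn at 1 + k1 r^2 times it, then the intrinsics apply), "R" (3x3) and "t" (3): a world point X has camera coordinates R X + t. Camera axes: x right, y down, z forward; pixel columns grow to the right and rows downward; lengths in m; the calibration is good to about 2 mm. A picture is of the moment at which its call begins. camera_model takes no time and is no camera call.
A pose or a line that the arm cannot do raises r.PlanningError and nothing moves.
- r.finish_job(): hands the job in, once; it reports no verdict.
The state is a dict: "time_s": time; "joint_positions": joint angles; "dq": joint speeds; "tau": joint torques, N m; "eef_pos": TCP position; "eef_rot": TCP orientation; "contact_force": force on the tool from outside, world axes, zero at the start; "torque": the same for the moment, N m; "grip_width": finger opening in m.
Only numpy, scipy, OpenCV 4.12 (cv2) and the standard library are available. Lean on these libraries where they do the work, as an engineer would, in place of code of your own. Each camera call takes 0.05 s, during which the arm holds its last target. There are 200 camera calls.

## Working session

There is one attempt and no reset: what is moved stays moved. The work goes in short steps, each a Python script; the robot and the scene stay as the last script left them, time stands still between calls to the robot, and variables do not carry over. Pictures are saved under pics/ and viewed, about 8 in all and at most 12, crops included, and the job is handed in when it is done.

```bash
mkdir -p pics; cat > h.py <<'E'
import numpy as np, cv2
from workcell import r, command_gripper, optics
def shot(n):
    img,d=optics.get_image(n); return img,d
def cloud(n,d):
    m=optics.camera_model(n);K=np.array(m["K"]);h,w=d.shape
    u,v=np.meshgrid(np.arange(w),np.arange(h))
    p=np.stack([u,v],-1).reshape(-1,1,2).astype(np.float64)
    s=cv2.undistortPoints(p,K,np.array([m["k1"],0,0,0.])).reshape(h,w,2)
    c=np.dstack([s[...,0]*d,s[...,1]*d,d])
    X=(c-np.array(m["t"]).ravel())@np.array(m["R"]); X[d<=0]=np.nan
    return X
def save(name,img): cv2.imwrite("pics/"+name,cv2.cvtColor(img,cv2.COLOR_RGB2BGR))
E
python3 - <<'E'
from h import *
for n in("scene","top"):
    i,d=shot(n); np.savez(n+".npz",i=i,d=d,X=cloud(n,d)); save(n+"0.png",i)
print(r.read_state()["time_s"], optics.camera_model("top"))
E
```

```text
0.1 {'K': array([[430.04097617,   0.        , 253.46717816],
       [  0.        , 430.04097617, 189.45081629],
       [  0.        ,   0.        ,   1.        ]]), 'k1': 0.03046753477318676, 'R': array([[-0.03348594, -0.99942527, -0.00527389],
       [-0.97887061,  0.03386138, -0.20165748],
       [ 0.20172017, -0.00159024, -0.9794419 ]]), 't': array([0.00889402, 0.4466126 , 1.18269223])}
```

View pics/scene0.png

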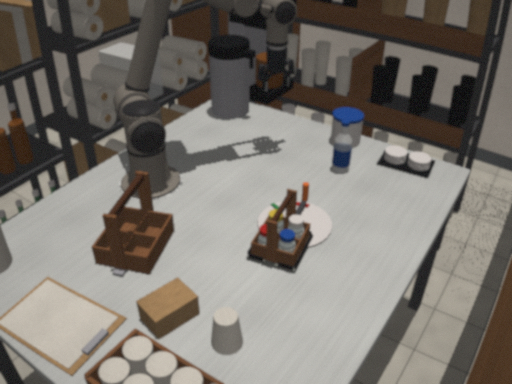

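View pics/top0.png

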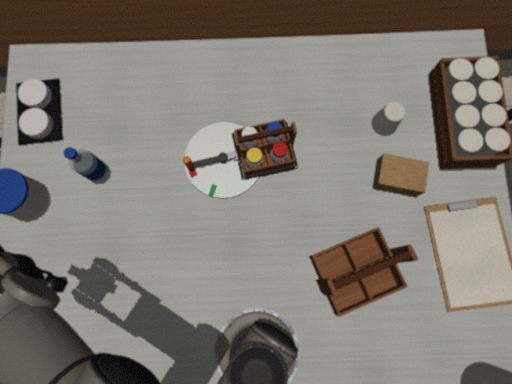

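The top view shows two caddies that could carry the handle bar: the small one with four lidded jars at about (265,140), and a larger empty one at (365,272). The description says the smaller one with jars, so I choose that. The knob is at about (187,161), the dial at (223,160) and the green strip at (212,190). Next I measure, with one close crop to check.

```bash
python3 - <<'E'
from h import *
for n,box in(("top",(170,305,110,205)),("scene",(235,345,170,275))):
    f=np.load(n+".npz");i=f["i"];X=f["X"];x0,x1,y0,y1=box
    m=np.zeros(i.shape[:2],bool);m[y0:y1,x0:x1]=1
    hsv=cv2.cvtColor(i,cv2.COLOR_RGB2HSV).astype(int);H,S,V=hsv[...,0],hsv[...,1],hsv[...,2];z=X[...,2]
    print(n,"table z",np.nanmedian(X[260:300,200:280,2]))
    def rep(k,q):
        q=q&m; P=X[q]; print(k,len(P),P.mean(0).round(4) if len(P) else "",P.std(0).round(4) if len(P) else "")
        return P
    rep("green",(H>45)&(H<85)&(S>110)&(z<.03))
    rep("orange",(H>4)&(H<14)&(S>170)&(V>130)&(z>.05)&(z<.11))
    rep("knobtop",(z>.086)&(z<.1)&(H<16)&(S>150)&(V>120))
    for k,q in dict(red=(H<5)|(H>175),yel=(H>20)&(H<35),blue=(H>105)&(H<125)).items(): rep(k,q&(S>130)&(z>.08)&(z<.115))
    rep("white",(S<50)&(V>130)&(z>.08)&(z<.11))
    P=rep("bar",(z>.146)&(z<.175))
    if len(P):
        (cx,cy),(w,h),a=cv2.minAreaRect(P[:,:2].astype(np.float32));print("bar rect",cx,cy,w,h,a)
        _,_,vt=np.linalg.svd(P[:,:2]-P[:,:2].mean(0));print("axis",vt[0],np.degrees(np.arctan2(vt[0,1],vt[0,0])))
    q=(z>.0)&(z<.016)&(S<25)&(V>195)&m
    P=rep("dial",q)
    if len(P):print("enclosing",cv2.minEnclosingCircle(P[:,:2].astype(np.float32)))
    c=i[y0:y1,x0:x1];save(n+"c.png",cv2.resize(c,None,fx=5,fy=5,interpolation=cv2.INTER_CUBIC))
E
```

```text
top table z -0.0005041760046420521
green 32 [0.4558 0.1152 0.012 ] [0.0085 0.0038 0.0024]
orange 26 [0.5279 0.178  0.094 ] [0.0044 0.0039 0.0021]
knobtop 186 [ 0.5466 -0.0398  0.0957] [0.0125 0.0982 0.0023]
red 186 [ 0.5495 -0.0836  0.0961] [0.0114 0.0111 0.003 ]
yel 183 [ 0.5342 -0.011   0.0965] [0.0109 0.0106 0.0024]
blue 84 [ 0.618  -0.0693  0.0962] [0.0064 0.0104 0.0023]
white 99 [0.6048 0.0023 0.0965] [0.0063 0.0109 0.0024]
bar 441 [ 0.5718 -0.0427  0.1607] [0.0111 0.0505 0.0043]
bar rect 0.5723422169685364 -0.04159525781869888 0.030609631910920143 0.165735125541687 11.355685234069824
axis [ 0.18653984 -0.9824474 ] -79.249078138423
dial 1062 [0.4912 0.0862 0.0074] [0.0373 0.042  0.0024]
enclosing ((0.5495551824569702, 0.08110388368368149), 0.11316797882318497)
scene table z 0.0008476379398461276
green 4 [0.4562 0.1144 0.0117] [0.0067 0.0065 0.003 ]
orange 9 [0.5305 0.1733 0.0933] [0.0032 0.0025 0.0025]
knobtop 48 [ 0.5383 -0.0132  0.0963] [0.007  0.1209 0.0027]
red 55 [ 0.543  -0.0937  0.0966] [0.0068 0.0096 0.003 ]
yel 47 [ 0.5327 -0.0159  0.0962] [0.0132 0.0102 0.0042]
blue 135 [ 0.6102 -0.075   0.0969] [0.0105 0.0111 0.0026]
white 124 [0.5953 0.0025 0.0973] [0.0149 0.0246 0.0027]
bar 331 [ 0.5752 -0.0524  0.1608] [0.012  0.0566 0.0054]
bar rect 0.5716705918312073 -0.043915145099163055 0.030564432963728905 0.16878767311573029 10.66430377960205
axis [-0.17588042  0.98441154] 100.12989688861755
dial 815 [0.5839 0.1143 0.009 ] [0.065  0.0484 0.0024]
enclosing ((0.5693418979644775, 0.013808079063892365), 0.18553809821605682)
```

View pics/topc.png

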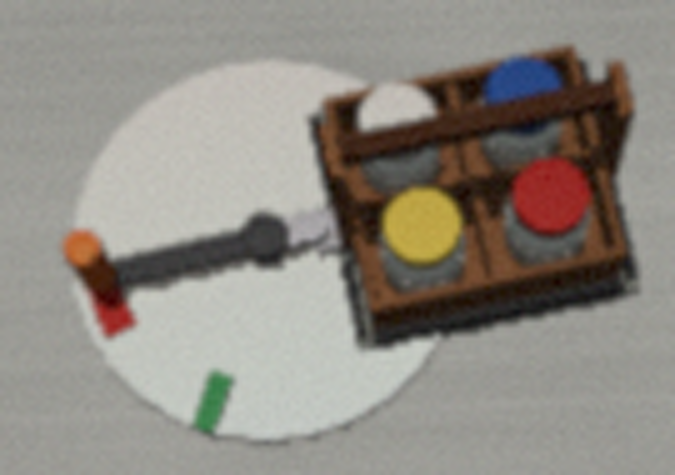

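The crop confirms the small caddy with red, yellow, blue and white lids. The lever sits at the red zone with the green strip clockwise in the picture, towards -x. The measurements agree: hinge (.549,.081), knob world angle about 12.2° from +y, marker 69.9°, yaw 10.8°.

```bash
cat >> h.py <<'E'
from scipy.spatial.transform import Rotation as Ro
C=np.array([.572,-.0423]); YAW=np.radians(10.8); HG=np.array([.549,.081])
def down(yang):  # tool y axis at world angle yang, z down
    y=np.array([np.cos(yang),np.sin(yang),0]);z=np.array([0,0,-1.]);return Ro.from_matrix(np.c_[np.cross(y,z),y,z]).as_quat()
def knob(deg,z,s=0):  # deg from +y ccw; jaws tangential
    a=np.radians(deg);p=HG+.1*np.array([-np.sin(a),np.cos(a)])
    return [*p,z],down(a+s*np.pi)
E
python3 - <<'E'
from h import *
for s in(0,1):
    print(s,[np.round(r.solve_ik(*knob(a,.077,s)),2) if r.solve_ik(*knob(a,.077,s)) is not None else None for a in(12.2,69.9)])
    q=r.solve_ik([*C,.161],down(YAW+s*np.pi)); print(q)
s=min((0,1),key=lambda s:max(abs(r.solve_ik(*knob(a,.077,s))[5]) for a in(12.2,69.9)));print("use",s)
st=r.read_state();p=np.array(st["eef_pos"])
r.move_straight([p[0],p[1],.34],speed=.2)
command_gripper(.05,40)
r.reach(*knob(12.2,.25,s)); r.move_straight(*knob(12.2,.077,s),speed=.12,max_force=15)
command_gripper(0,40)
st=r.read_state();print(st["time_s"],st["eef_pos"],st["grip_width"],st["contact_force"])
i,d=shot("top");save("top1.png",cv2.resize(i[90:220,150:320],None,fx=4,fy=4,interpolation=cv2.INTER_CUBIC))
E
```

```text
0 [array([ 0.19,  0.6 ,  1.65, -0.  ,  0.89, -0.02]), array([ 0.08,  0.48,  1.9 , -0.  ,  0.76, -1.14])]
[-2.07416467e-01  5.18505291e-01  1.52132081e+00 -4.44089210e-16
  1.10176655e+00 -3.95912026e-01]
1 [None, array([ 0.08,  0.48,  1.9 , -0.  ,  0.76,  2.01])]
[-2.07416467e-01  5.18505291e-01  1.52132081e+00 -4.44089210e-16
  1.10176655e+00  2.74568063e+00]Traceback (most recent call last):
  File "<stdin>", line 5, in <module>
  File "<stdin>", line 5, in <lambda>
  File "<stdin>", line 5, in <genexpr>
TypeError: 'NoneType' object is not subscriptable
```

```bash
python3 - <<'E'
from h import *
st=r.read_state();p=np.array(st["eef_pos"])
r.move_straight([p[0],p[1],.34],speed=.2)
command_gripper(.05,40)
r.reach(*knob(12.2,.25)); print(r.move_straight(*knob(12.2,.077),speed=.12,max_force=15))
command_gripper(0,40)
st=r.read_state();print(st["time_s"],st["eef_pos"],st["grip_width"],st["contact_force"])
i,d=shot("scene");save("s1.png",cv2.resize(i[130:280,220:370],None,fx=4,fy=4,interpolation=cv2.INTER_CUBIC))
E
```

```text
False
4.65 [0.52811408 0.17880671 0.07752366] 0.02118678450415873 [-0.6562897  -0.01539104  4.4949136 ]
```

View pics/s1.png

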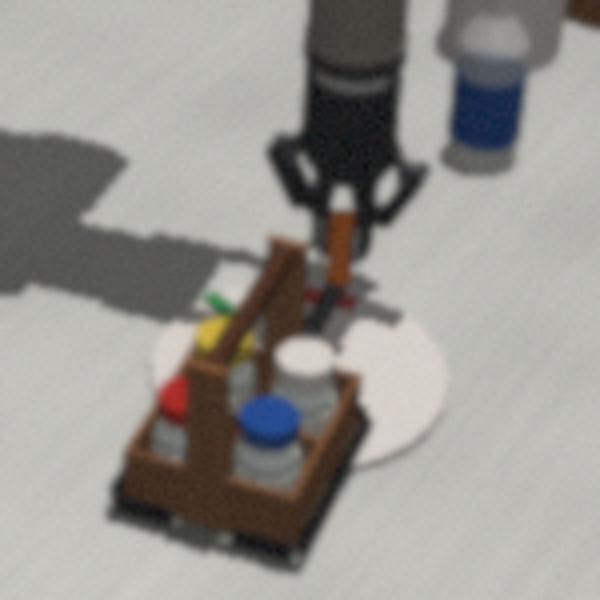

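The gripper holds the orange knob at about (340,235) in this crop, with a width of 21 mm. Now I swing the lever along the arc to 69.9°, release, rise and check.

```bash
python3 - <<'E'
from h import *
for a in np.linspace(12.2,69.9,11)[1:]:
    if r.move_straight(*knob(a,.077),speed=.05,max_force=25): print("stopped",a)
st=r.read_state();print(st["time_s"],st["eef_pos"],st["grip_width"],st["contact_force"])
command_gripper(.045,40)
r.move_straight(knob(69.9,.25)[0],speed=.2)
r.reach([*C,.27],down(YAW))   # wait above the bar... camera check needs a clear view of the lever
i,d=shot("top");X=cloud("top",d);np.savez("top2.npz",i=i,d=d,X=X)
hsv=cv2.cvtColor(i,cv2.COLOR_RGB2HSV).astype(int);H,S,V=np.moveaxis(hsv,2,0);z=X[...,2]
m=np.zeros(z.shape,bool);m[110:230,170:245]=1
for k,q in dict(green=(H>45)&(H<85)&(S>110)&(z<.03),orange=(H>4)&(H<14)&(S>170)&(V>130)&(z>.086)&(z<.11),arm=(V<90)&(z>.012)&(z<.05)).items():
    P=X[q&m]
    if len(P):
        c=P.mean(0);v=c[:2]-HG;print(k,len(P),c.round(4),"deg",np.degrees(np.arctan2(-v[0],v[1])),np.hypot(*v))
print(r.read_state()["time_s"])
save("top2.png",cv2.resize(i[100:230,160:320],None,fx=5,fy=4.6,interpolation=cv2.INTER_CUBIC))
E
```

```text
8.2 [0.45543571 0.11526871 0.07746878] 0.021030090651575413 [-0.67930454  0.47278418  7.69944005]
orange 2 [0.4584 0.1212 0.0913] deg 66.07746775701808 0.09911464962616556
10.4333
```

View pics/top2.png

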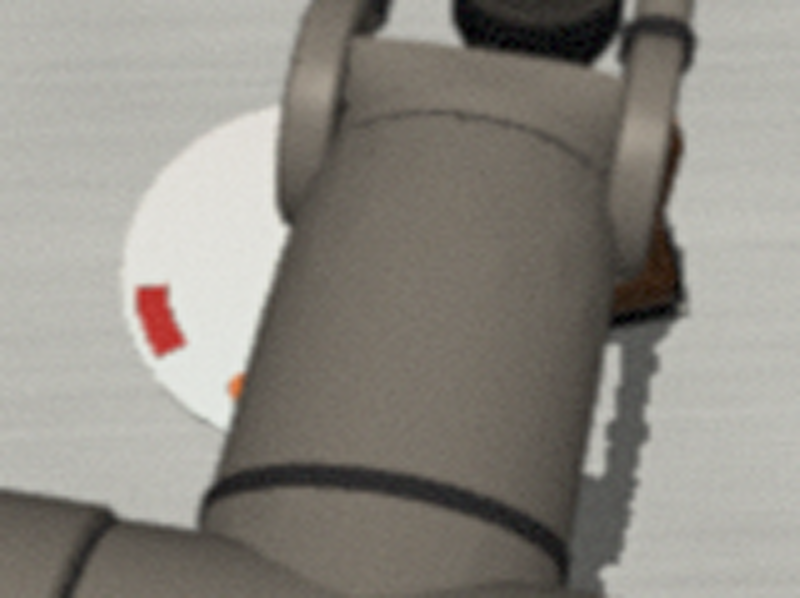

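The arm hides the lever (only a sliver of orange shows at about (237,385)). I swing the base joint aside and look again.

```bash
python3 - <<'E'
from h import *
r.move_straight([*C,.34],speed=.2)
q=list(r.read_state()["joint_positions"]);q[0]=-.95;r.movej(q)
acc=0
for n,box in(("top",(170,250,110,230)),("scene",(235,345,170,275))):
    i,d=shot(n);X=cloud(n,d)
    hsv=cv2.cvtColor(i,cv2.COLOR_RGB2HSV).astype(int);H,S,V=np.moveaxis(hsv,2,0);z=X[...,2]
    m=np.zeros(z.shape,bool);m[box[2]:box[3],box[0]:box[1]]=1
    for k,q in dict(green=(H>45)&(H<85)&(S>90)&(z<.03),orange=(H>4)&(H<14)&(S>170)&(V>130)&(z>.086)&(z<.11),arm=(V<90)&(z>.012)&(z<.05)).items():
        P=X[q&m]
        if len(P):
            c=P.mean(0);v=c[:2]-HG;print(n,k,len(P),c.round(4),"deg",np.degrees(np.arctan2(-v[0],v[1])),np.hypot(*v))
    save(n+"3.png",cv2.resize(i[100:220,165:325] if n=="top" else i[150:270,220:380],None,fx=5,fy=5,interpolation=cv2.INTER_CUBIC))
print(r.read_state()["time_s"])
E
```

```text
top green 10 [0.4448 0.1187 0.0125] deg 70.12804505294125 0.1108367528307559
top orange 31 [0.4554 0.1137 0.0933] deg 70.72868270115114 0.09917709404361856
top arm 341 [0.5297 0.0604 0.0304] deg 136.8464399405343 0.028286753805307003
scene green 4 [0.4579 0.1115 0.0152] deg 71.48525621597851 0.09609815718755313
scene orange 7 [0.459  0.1084 0.0949] deg 73.06212303646114 0.09408775988594242
scene arm 832 [ 0.596  -0.0786  0.0293] deg -163.60434141962938 0.16636796320949862
12.5667
```

View pics/top3.png

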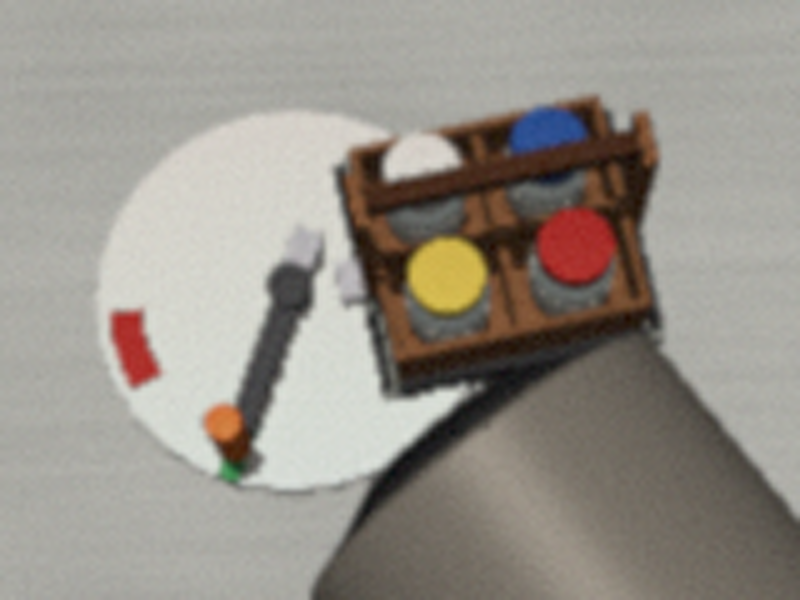

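The lever lies over the green strip, within about 1° by the top camera, and the blade is clear of the tab. Next I grip the bar and lift, starting slowly with a force check.

```bash
python3 - <<'E'
from h import *
o=down(YAW)
r.reach([*C,.30],o)
print(r.move_straight([*C,.161],speed=.12,max_force=15))
command_gripper(0,70)
st=r.read_state();print(st["time_s"],st["eef_pos"],st["grip_width"],st["contact_force"],st["torque"])
print(r.move_straight([*C,.176],speed=.03,max_force=20))
st=r.read_state();print(st["time_s"],st["eef_pos"],st["grip_width"],st["contact_force"],st["torque"])
i,d=shot("scene");save("s4.png",cv2.resize(i[130:280,200:370],None,fx=4,fy=4,interpolation=cv2.INTER_CUBIC))
E
```

```text
False
15.8 [ 0.57245112 -0.04229645  0.1616913 ] 0.012783410524019581 [0.36404197 0.87024432 3.86950478] [ 0.08869175 -0.04997795 -0.00653904]
False
16.45 [ 0.57183983 -0.04228692  0.17584634] 0.012940682687309794 [ 0.04650986  0.57960238 -5.56365054] [-0.03368884 -0.00079684 -0.01674176]
```

View pics/s4.png

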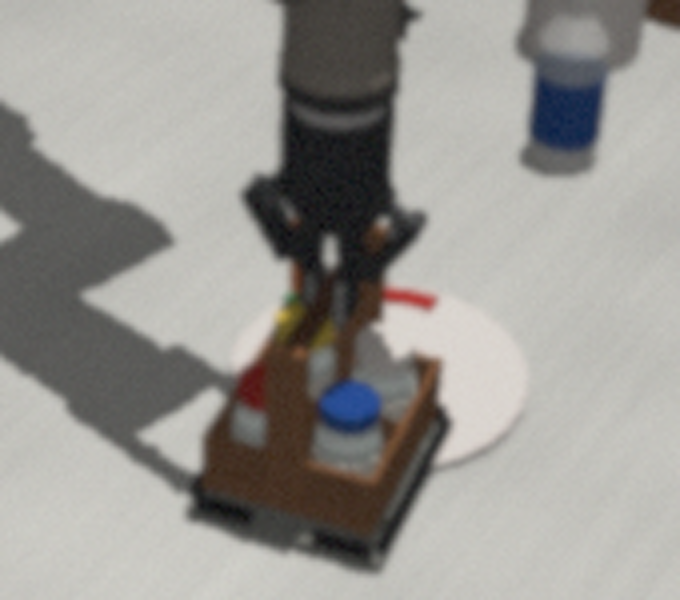

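The caddy has come free of the dock, level in the image and carrying roughly its own weight. I lift it the rest of the way.

```bash
python3 - <<'E'
from h import *
print(r.move_straight([*C,.2615],speed=.05))
r.hold(1)
st=r.read_state();print(st["time_s"],st["eef_pos"],st["grip_width"],st["contact_force"],st["torque"])
i,d=shot("scene");X=cloud("scene",d);save("s5.png",cv2.resize(i[90:290,200:400],None,fx=3,fy=3,interpolation=cv2.INTER_CUBIC))
hsv=cv2.cvtColor(i,cv2.COLOR_RGB2HSV).astype(int);H,S,V=np.moveaxis(hsv,2,0);z=X[...,2]
for k,q in dict(red=(H<5)|(H>175),yel=(H>20)&(H<35),blue=(H>105)&(H<125),white=S<50).items():
    P=X[q&((S>130)|((k=="white")&(V>120)))&(z>.175)&(z<.215)&(abs(X[...,0]-C[0])<.08)&(abs(X[...,1]-C[1])<.09)]
    if len(P):print(k,len(P),P.mean(0).round(3),np.percentile(P[:,2],90).round(4))
E
```

```text
False
19.3583 [ 0.57201056 -0.04229749  0.26153125] 0.012477089519512463 [-0.53888414 -0.01994929 -7.500497  ] [-0.05877725 -0.05558663  0.00800202]
red 51 [ 0.545 -0.096  0.195] 0.1989
yel 30 [ 0.54  -0.016  0.195] 0.1993
blue 137 [ 0.611 -0.076  0.196] 0.1996
white 112 [ 0.592 -0.005  0.195] 0.1996
```

View pics/s5.png

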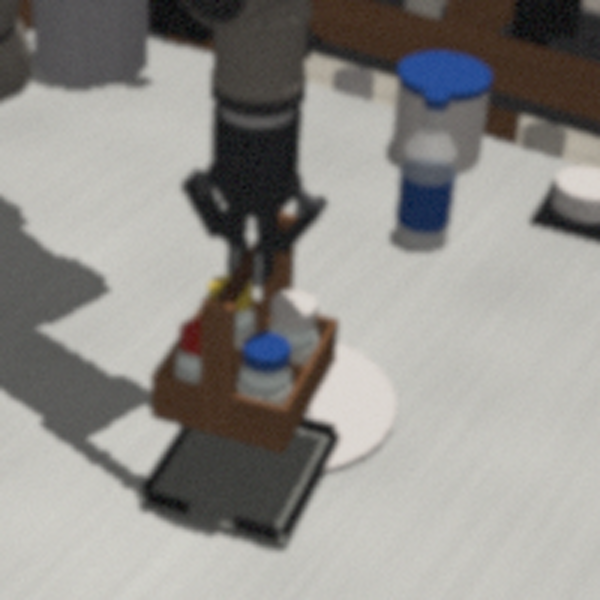

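The caddy, at about (245,375) in the crop, hangs over the empty dock with all four jars. The lids are within 1 mm of each other in height, and 10 cm higher than before. I hand in the job.

```bash
python3 -c "
from h import *
r.finish_job();print(r.read_state()['time_s'])"
```

```text
the job is handed in; nothing more can be done
the job is handed in; nothing more can be done
```

I turned the lever to the green marker and released it. Then I lifted the caddy by its handle bar to about 10 cm above the dock and handed the job in, still holding it there. The last clock reading was 19.4 s of the 51 s allowed.

**Lever:** With the arm swung aside, the top camera put the knob at 70.7° and the visible end of the marker at 70.1°, so it is within about 1°. The scene camera gave 73.1° and 71.5°, from only a few pixels each. I checked this before lifting. From above the bar the arm blocks the view of the lever, so I did not see it again, but nothing touched it after that.

**Caddy:** All four jars are in it, and their lids are level within 1 mm at about 0.20 m, 10 cm higher than before. The grip is firm on the bar (12.5 mm opening, 70 N grip set). The tool carries about 7.5 N, against about 6.4 N expected for the caddy, and the tool position is steady.

**Bystanders:** The arm's paths kept clear of the cups, carton and bottle. The bottle still stands upright in the last picture. The cups and carton were outside that crop, so I did not check them at the end.

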